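# Zero the meter, close and pin the coil test fixture, hold it shut

## Robot

A 6-joint arm with a two-finger parallel gripper is mounted at the origin on the work surface. World frame = base frame: x ahead of the robot, y to its left, z up, the work surface at z = 0. Lengths are in m, angles in degrees, forces in N, time in s.
With the tool pointing down it reaches from about 0.4 to 0.825 m from the base axis. Payload 7 kg.
Tool frame: the origin (TCP) lies midway between the tips of the shut fingers; the grasp point (between the pads) lies 19 mm behind it; z points along the fingers, y is the line along which they close (so a half turn about z gives the same grasp; the last joint's range is limited). The gripper opens to 88 mm and grips with 3 to 60 N. Pads are 19 mm wide; open, the fingers measure 130 mm over their backs; the gripper's body (78 mm by 193 mm) begins 47 mm behind the grasp point.
Start: joints at [81.022, 20.546, 0.682, 0, -70.136, -16.507], TCP at [0.29, 0.609, 0.227] pointing down, gripper open.
Joint ranges: [-176.03, 176.03], [-82.01, 121.73], [-58.28, 71.71], [-173.87, 95.51], [-174.79, -0.11], [-173.66, 173.66]. Speed limits (degrees/s): [136.94, 136.94, 172.46, 180, 180, 180].

## Interface

Orientations are given as [roll, pitch, yaw] about the fixed x, y, z axes, in that order (R = Rz(yaw) Ry(pitch) Rx(roll)).
In Python, from plant import ctrl gives the robot as it stands. The module is installed in compiled form; this text tells all that it offers.
- The arm moves only by the tool send_rows, never from a script. Its argument "plan" is a list that holds one entry, the list of rows, each a list of 6 numbers: the shift along the tool's x, y, z in cm, then the turn, a rotation vector about the tool's x, y, z in degrees. A call has 1 to 8 rows; each row is the pose to reach, as a shift and turn from the pose commanded when the call began, along the tool's axes at that moment; what a row does not reach only later rows make up. A row lasts 1/12 s, in which the tool goes at most 41.7 mm and 7.16 degrees, less where a joint would pass 70% of its speed; a pose out of reach is approached as far as the arm can. A call with a gripper value outside its range is refused whole. "fingers" is the opening, from 0 (shut) to 1 (fully open), set as the call begins (left out, the last holds). The fingers move at their own pace and stop on an object; the grip force is fixed at half the most. Time passes only in rows, so rows that repeat a pose let the fingers close. It gives the time, the measured TCP pose, the force, the opening and the grip force at its end, in the units of the state.
- ctrl.get_obs(): the state, without advancing time (a new reading comes with each control period).
- ctrl.snapshot(name): name is "scene" or "top" or "wrist"; returns a dict with "img" (384x512x3 uint8, red, green, blue), "K" (3x3 intrinsics, pixels), "k1" (the pictures are not rectified: a ray, as slopes to the right and down, at radius r is drawn at 1 + k1 r^2 times it, then the intrinsics apply), "pose" (4x4, takes a point from camera to world coordinates). Camera axes: x right, y down, z forward; pixel columns grow to the right and rows downward; lengths in m; the calibration is good to about 2 mm. A picture is of the moment at which its call begins. There is no depth.
- ctrl.close_job(): hands the job in; it is judged then, once.
The state is a dict: "clock": time; "joint_pos": joint angles; "qvel": joint speeds; "tau": joint torques, N m; "tool_pos": TCP position; "orientation": TCP orientation; "force": force on the tool from outside, world axes, zero at the start; "moment": the same for the moment, N m; "opening": finger opening in m; "gripper_force": force on a finger pad.
Only numpy, scipy, OpenCV 4.12 (cv2) and the standard library are available. Lean on these libraries where they do the work, as an engineer would, in place of code of your own. Each camera call takes 0.05 s, during which the arm holds its last target. There are 200 camera calls.

## Task

Take a reading of the coil board in the clamshell test fixture: with the cover still open, press the push button on the trigger box fully down and let it come back up, so that the meter stores its open-circuit zero; then swing the hinged cover shut onto the board, take the knobbed guide pin out of its stand and push it down through the hole in the cover into the base until its collar presses the cover fully shut against the sprung contacts. Finish while still gripping the pin and pressing the cover fully shut: do not let go, because the reading is being taken. Leave the shorting plug in its stand and the screwdriver and the bottle where they are.

Things in the scene. Friction and masses are not known exactly. Their poses are not given: they have to be found in the camera images.
- fixture: clamshell test fixture, fixed to the bench: black base 160 (x) x 120 (y) x 30 mm with a front block (34 mm deep, x -82 to -48 mm) that rises to 45 mm and a cover hinged at the back. Origin: on the bench under the middle of the nest; x points to the hinge (back, away from the robot at yaw 0), z up. The nest holds the coil board at the origin's x and y.
- base_hole (a point): mouth of the vertical pin hole in the fixture's front block, 45 mm above the bench, at (-65, 0, 45) mm in the fixture frame; hole 9.6 mm wide, chamfered, 40 mm deep. Its axes are the fixture's
- hinge (a point): middle of the cover's hinge axis, at (70, 0, 49) mm in the fixture frame; the axis runs along the fixture's y
- cover (a joint): angle of the hinged cover, rad: 0 fully shut (hard stop), 1.6 to 1.9 as it stands open, past upright. Aluminium plate, 0.28 kg, 110 mm wide, 8 mm thick, reaching 147 mm from the hinge. Its damped, stiff hinge keeps it near upright; below about 1.1 rad it sinks by itself and comes to rest on four sprung contacts at about 0.035 rad; fully shut takes about 7 N more at the pin hole
- cover_hole (a point): middle of the pin hole in the cover (10 mm wide, chamfered, right through) at the cover's outer face, 135 mm from the hinge, between the coil window (42 x 58 mm, centred 70 mm from the hinge) and the tab; with the cover shut it lies 53 mm above the bench, straight over base_hole
- cover_tab (a point): outer (top) face of the 44 mm wide finger tab in the middle of the cover's free edge, 158 mm from the hinge; the tab is as thick as the cover (hinge axis in its mid-plane) and ends 166 mm from the hinge. x points to the hinge, z out of the outer face, which is turned away from the robot while the cover stands open
- board: coil board lying loose in the fixture's nest: green circuit board 70 x 50 x 4 mm with a 34 mm copper ring coil in the middle and four contact pads. Origin: centre of its underside, 30 mm above the bench
- stand: grey pin stand, fixed: block 45 (x) x 125 (y) x 45 mm with two holes at y = -35 and +35 mm, one holding the guide pin, the other the shorting plug (which is in which varies). Origin: centre of its underside
- guide_pin: guide pin, standing upright in the stand: steel shank 8 mm wide and 40 mm long with a pointed tip, then a steel collar 26 mm wide and 6 mm high, then a tall round black knob 20 mm wide and 30 mm high to grip; 76 mm in all, about 70 g. Origin: at the tip; z points up to the knob (collar underside at z = 40 mm, knob from 46 to 76 mm)
- short_plug: shorting plug, to be left in the stand: the same shank, but a flat black disc on top, 36 mm wide and 10 mm high. Origin: at the tip, z up
- trigger_box: black trigger box, fixed: 70 (x) x 105 (y) x 32 mm with a round steel push button in the middle of its top. Origin: centre of its underside
- zero_button_top (a point): centre of the top of the push button (24 mm wide, in a 40 mm wide dark rim), 54 mm above the bench when up; pressed straight down
- zero_button (a joint): travel of the push button, m: 0 up, 0.006 fully down; its spring takes 5 N to go fully down and brings it back up
- screwdriver: screwdriver, 180 mm long, lying on the bench behind the fixture. Origin: middle of its underside
- cleaner: white plastic bottle, 56 mm wide and 120 mm high, standing on the bench. Origin: centre of its underside
There are look-alikes about, which are no part of the job. Leave any pink or purple look-alike of the guide_pin alone.

How it is judged:
By the outcome, as a careful person would: the job done as asked, in the order asked, and still so for the second after the job is handed in, while the arm keeps its last pose, push and grip.
It also fails if it takes over 72 s, if anything falls off the work surface, if the arm or the gripper's body presses on something with over 40 N, if the wrist force passes 120 N, or if a joint passes its speed limit or range.

## Working session

There is one attempt and no reset: what is moved stays moved. The work goes in short steps, Python scripts to look and compute and a tool call to move; the robot and the scene stay as the last step left them, time stands still between calls to the robot, and variables do not carry over. Pictures are saved under pics/ and viewed, at most 10 in all, crops included, and the job is handed in when it is done.

Besides the shell and the picture viewer there is one more tool, called as a command line: name --argument value ..., lists and objects as JSON in quotes. send_rows: Moves the arm, as the interface text tells. Its arguments: {"type":"object","properties":{"plan":{"type":"array","items":{"type":"array","items":{"type":"array","items":{"type":"number"}}}},"fingers":{"type":"number"}},"required":["plan"]}

```bash
mkdir -p pics; cat > h.py <<'E'
import numpy as np, cv2, pickle
from plant import ctrl
def snap(n,f):
    s=ctrl.snapshot(n); pickle.dump(s,open(f'pics/{f}.pkl','wb'))
    cv2.imwrite(f'pics/{f}.png',s['img'][:,:,::-1]); return s
def load(f): return pickle.load(open(f'pics/{f}.pkl','rb'))
def ray(s,u,v):
    K=s['K']; d=np.array([s['k1'],0,0,0],float)
    p=cv2.undistortPoints(np.array([[[u,v]]],float),K,d)[0,0]
    T=s['pose']; return T[:3,3],T[:3,:3]@np.array([p[0],p[1],1])
def onz(s,u,v,z):
    o,d=ray(s,u,v); return o+d*(z-o[2])/d[2]
def proj(s,P):
    T=np.linalg.inv(s['pose']); r=cv2.Rodrigues(T[:3,:3])[0]
    return cv2.projectPoints(np.array(P,float).reshape(-1,1,3),r,T[:3,3],s['K'],np.array([s['k1'],0,0,0],float))[0][:,0]
def tri(*rs):
    A=0;b=0
    for o,d in rs:
        d=d/np.linalg.norm(d);M=np.eye(3)-np.outer(d,d);A=A+M;b=b+M@o
    return np.linalg.solve(A,b)
E
python3 - <<'E'
from h import *
a=snap('scene','s0');b=snap('top','t0')
cv2.imwrite('pics/st0.png',np.vstack([np.hstack([a['img'],])])[:,:,::-1])
for s in (a,b): print(s['K'].round(1).tolist(),s['k1'],s['pose'].round(3).tolist())
o=ctrl.get_obs(); print(o)
E
```

```text
[[398.3, 0.0, 248.1], [0.0, 398.3, 187.9], [0.0, 0.0, 1.0]] -0.06506820672393382 [[-0.794, 0.383, -0.471, 1.016], [0.607, 0.524, -0.597, 0.535], [0.018, -0.761, -0.649, 0.651], [0.0, 0.0, 0.0, 1.0]]
[[441.3, 0.0, 258.5], [0.0, 441.3, 188.2], [0.0, 0.0, 1.0]] -0.08036149491732354 [[0.005, -0.989, 0.145, 0.424], [-1.0, -0.005, -0.002, 0.01], [0.002, -0.145, -0.989, 1.172], [0.0, 0.0, 0.0, 1.0]]
{'clock': 0.1, 'joint_pos': array([ 8.10227954e+01,  2.05858870e+01,  6.39700711e-01, -1.90073772e-02,
       -7.01356132e+01, -1.65062090e+01]), 'qvel': array([ 0.16835707, -0.00895693,  0.0782851 , -0.03108425,  0.00966491,
       -0.02472607]), 'tau': array([-1.71730015e-03, -5.84162164e+01,  2.93752939e+01,  7.01558724e+00,
        1.02315238e-02, -3.62119977e-05]), 'tool_pos': array([0.29025512, 0.60892522, 0.22573383]), 'orientation': array([ 1.79916494e+02, -6.11021331e-03, -2.54898805e+01]), 'force': array([-0.24603365,  0.25670636,  0.40350653]), 'moment': array([ 0.01101072,  0.01898502, -0.00494321]), 'gripper_force': 0.0, 'opening': 0.08753109337732032}
```

View pics/s0.png

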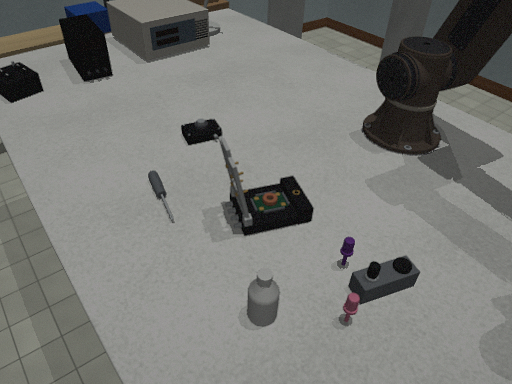

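View pics/t0.png

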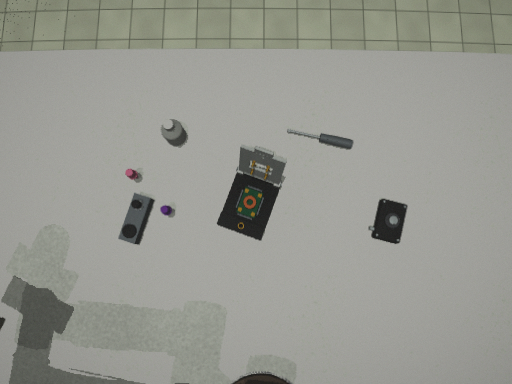

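The scene view shows the fixture, with its cover open, near (265,195). The stand is near (385,280), with the guide pin at (373,270) and the plug at (403,265). The top view shows the base hole at about (241,226), the coil at (250,202), the button at (393,220), and the stand's pin at (136,204) and plug at (129,231). I'll enlarge the top view to refine these.

```bash
python3 - <<'E'
from h import *
s=load('t0'); im=s['img'][:,:,::-1]
A=cv2.resize(im[135:250,210:295],None,fx=5,fy=5,interpolation=3)
B=cv2.resize(im[185:250,110:160],None,fx=5,fy=5,interpolation=3)
C=cv2.resize(im[190:250,360:420],None,fx=5,fy=5,interpolation=3)
W=np.zeros((580,740,3),np.uint8);W[:575,:425]=A;W[:325-0,430:680]=B[:325];
C=cv2.resize(im[195:245,365:413],(240,250),interpolation=3);W[328:578,430:670]=C
cv2.imwrite('pics/c1.png',W)
for n,u,v,z in [('hole',241,226,.045),('coil',250,202,.034),('btn',393,220,.054),('pin',136,204,.081),('plug',129,231,.055)]:print(n,onz(s,u,v,z).round(4))
E
```

```text
hole [0.4917 0.0519 0.045 ]
coil [0.5548 0.0296 0.034 ]
btn [ 0.5076 -0.3365  0.054 ]
pin [0.5427 0.314  0.081 ]
plug [0.4765 0.3363 0.055 ]
```

View pics/c1.png

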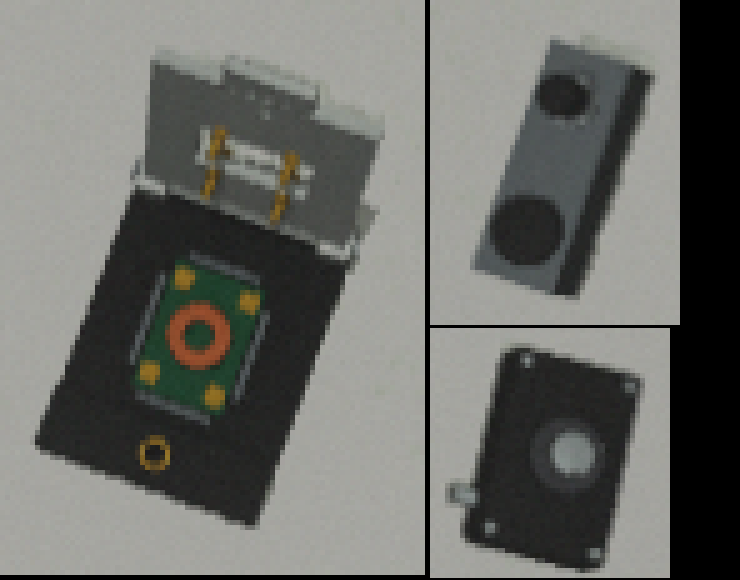

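The enlarged view confirms it: base hole at about (240.6,225.4), pin knob at (136.2,203.9), plug at (129,231) and button at (393.2,220). The fixture yaw is about -19°. Next I'll refine these with masks and a two-view check, then go to the button.

```bash
cat >> h.py <<'E'
from scipy.spatial.transform import Rotation as R
def mv(p,yaw,rp=(180,0)):
    "delta rows numbers (cm, deg) in tool axes from measured pose"
    o=ctrl.get_obs(); R0=R.from_euler('xyz',o['orientation'],degrees=True)
    R1=R.from_euler('xyz',[rp[0],rp[1],yaw],degrees=True)
    return (R0.inv().apply(np.array(p)-o['tool_pos'])*100).round(2).tolist(), (R0.inv()*R1).as_rotvec(degrees=True).round(2).tolist()
def blob(s,box,f):
    u0,v0,u1,v1=box; m=f(s['img'][v0:v1,u0:u1].astype(int)).astype(np.uint8)
    n,l,st,c=cv2.connectedComponentsWithStats(m)
    k=1+st[1:,4].argmax(); return c[k]+[u0,v0],st[k].tolist()
E
python3 - <<'E'
from h import *
t=load('t0');s=load('s0')
red=lambda i:(i[...,0]>i[...,2]+40)
yel=lambda i:(i[...,0]>i[...,2]+30)
dk=lambda i:i.max(2)<50
c,a=blob(t,(235,190,265,215),lambda i:(i[...,0]>1.6*i[...,1])&(i[...,0]>90));print('coil',c,a,onz(t,*c,.035))
h,a=blob(t,(232,218,249,234),yel);print('hole',h,a,onz(t,*h,.045))
b,a=blob(t,(385,210,402,230),lambda i:i.min(2)>95);print('btn',b,a,onz(t,*b,.054))
p,a=blob(t,(128,195,147,214),dk);print('pin',p,a,onz(t,*p,.081),onz(t,*p,.066))
q,a=blob(t,(120,222,139,240),dk);print('plug',q,a,onz(t,*q,.055))
c2,a=blob(s,(255,190,285,210),lambda i:(i[...,0]>1.6*i[...,1])&(i[...,0]>90));print('coil2',c2,a,onz(s,*c2,.035))
p2,a=blob(s,(362,255,384,284),dk);print('pin2',p2,a)
print('tri',tri(ray(t,*p),ray(s,*p2)))
h2,a=blob(s,(288,186,302,198),yel);print('hole2',h2,a,onz(s,*h2,.045))
for uv in[(166,210),(131,174)]:print(onz(t,*uv,.07))
print(mv([.5,-.333,.2],-25.5))
E
```

```text
coil [249.25806452 201.84946237] [8, 6, 13, 13, 93] [0.55502297 0.03151389 0.035     ]
hole [240.46153846 225.11538462] [6, 4, 6, 7, 26] [0.4939908  0.05333595 0.045     ]
btn [393.22641509 219.66037736] [5, 6, 8, 8, 53] [ 0.50848529 -0.33716594  0.054     ]
pin [136.203125 203.75    ] [4, 5, 10, 8, 64] [0.5433663  0.31349355 0.081     ] [0.54500906 0.31766917 0.066     ]
plug [129.03225806 230.69032258] [2, 2, 15, 14, 155] [0.47723631 0.33628795 0.055     ]
coil2 [267.35 195.55] [9, 3, 9, 7, 20] [0.54903188 0.01642819 0.035     ]
pin2 [373.27428571 269.89714286] [5, 7, 14, 17, 175]
tri [0.54507538 0.31820603 0.06456981]
hole2 [295.88461538 191.96153846] [4, 4, 8, 5, 26] [0.49498888 0.05444865 0.045     ]
[0.52923325 0.24015452 0.07      ]
[0.62083894 0.33343662 0.07      ]
([59.47, 75.99, 2.69], [0.08, -0.01, 0.01])
```

send_rows --plan '[[[1, 4, -0.5, 0, 0, 0], [2.5, 8, -1, 0, 0, 0], [4, 12, -1.5, 0, 0, 0], [5.5, 16, -2, 0, 0, 0], [7, 20, -2, 0, 0, 0], [8.5, 24, -2, 0, 0, 0], [10, 28, -2, 0, 0, 0], [11.5, 32, -2, 0, 0, 0]]]' --fingers 0

```text
clock: 0.77
tool_pos: [0.2568, 0.2769, 0.2461]
orientation: [180.0, 0.0, -25.5]
force: [-0.1, 1.2, 1.3]
opening: 0.0398
gripper_force: 0.0
```

send_rows --plan '[[[3.8, 0.8, 0, 0, 0, 0], [7.6, 1.8, 0, 0, 0, 0], [11.4, 2.8, 0, 0, 0, 0], [15.2, 4, 0, 0, 0, 0], [19, 5.2, 0, 0, 0, 0], [22.5, 7, 0, 0, 0, 0], [25.5, 9.8, 0, 0, 0, 0], [28, 13, 0, 0, 0, 0]]]'

```text
clock: 1.43
tool_pos: [0.4552, 0.0396, 0.2461]
orientation: [180.0, 0.0, -25.5]
force: [1.0, 0.5, 0.0]
opening: 0.0003
gripper_force: 0.0
```

```bash
python3 - <<'E'
from h import *
print(mv([.508,-.337,.15],-25.5),ctrl.get_obs()['tool_pos'])
E
```

```text
([20.97, 31.71, 9.62], [0.04, 0.02, 0.01]) [0.45521019 0.03956213 0.24607711]
```

send_rows --plan '[[[2, 3.5, 0, 0, 0, 0], [4, 7, 0, 0, 0, 0], [6.2, 10.4, 0, 0, 0, 0], [8.4, 13.8, 0, 0, 0, 0], [10.6, 17.2, 0, 0, 0, 0], [12.8, 20.5, 1, 0, 0, 0], [15, 23.8, 2, 0, 0, 0], [17, 26.8, 3.5, 0, 0, 0]]]'

```text
clock: 2.1
tool_pos: [0.4925, -0.2763, 0.2119]
orientation: [-180.0, -0.1, -25.5]
force: [0.4, 1.0, 0.1]
opening: 0.0006
gripper_force: 0.0
```

send_rows --plan '[[[2, 2.5, 2, 0, 0, 0], [3.9, 4.9, 4, 0, 0, 0], [3.9, 4.9, 6, 0, 0, 0], [3.9, 4.9, 6, 0, 0, 0]]]'

```text
clock: 2.43
tool_pos: [0.5034, -0.3352, 0.1462]
orientation: [180.0, 0.5, -25.7]
force: [-1.8, 0.6, -0.7]
opening: 0.0006
gripper_force: 0.0
```

```bash
python3 - <<'E'
from h import *
print(mv([.508,-.337,.054],-25.5),ctrl.get_obs()['tool_pos'])
w=snap('wrist','w1'); print(w['pose'].round(3).tolist(), w['K'][0].round(1),w['k1'],proj(w,[.5085,-.337,.054]))
E
```

```text
([0.57, -0.03, 9.21], [0.01, 0.49, -0.19]) [ 0.50341071 -0.33515096  0.1461784 ]
[[-0.433, -0.87, -0.234, 0.566], [-0.901, 0.418, 0.114, -0.365], [-0.001, 0.26, -0.965, 0.302], [0.0, 0.0, 0.0, 1.0]] [293.6   0.  254.6] -0.05239013953581437 [[254.78662208 186.27767325]]
```

View pics/w1.png

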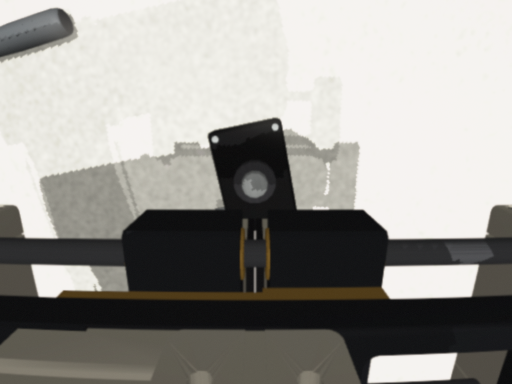

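The wrist view shows the button at (255,185); I predicted (254.8,186.3), so the calibration agrees. I'll press it.

send_rows --plan '[[[0.5, 0, 3, 0, 0, 0], [0.5, 0, 6, 0, 0, 0], [0.5, 0, 8, 0, 0, 0], [0.5, 0, 8.8, 0, 0, 0], [0.5, 0, 9.3, 0, 0, 0], [0.5, 0, 9.6, 0, 0, 0], [0.5, 0, 9.8, 0, 0, 0], [0.5, 0, 9.8, 0, 0, 0]]]'

```text
clock: 3.15
tool_pos: [0.5117, -0.337, 0.0548]
orientation: [-180.0, -0.1, -25.5]
force: [0.4, -0.4, -0.0]
opening: 0.0003
gripper_force: 0.0
```

send_rows --plan '[[[-0.3, 0, 0.2, 0, 0, 0], [-0.3, 0, 0.4, 0, 0, 0], [-0.3, 0, 0.6, 0, 0, 0], [-0.3, 0, 0.7, 0, 0, 0], [-0.3, 0, 0.8, 0, 0, 0], [-0.3, 0, 0.9, 0, 0, 0], [-0.3, 0, 0.9, 0, 0, 0]]]'

```text
clock: 3.73
tool_pos: [0.5092, -0.336, 0.0479]
orientation: [180.0, -0.2, -25.4]
force: [-5.0, 6.4, 25.1]
opening: 0.001
gripper_force: 12.8
```

Bottomed at 25 N. I'll release it and check the cover angle meanwhile.

send_rows --plan '[[[0, 0, -1.5, 0, 0, 0], [0, 0, -5, 0, 0, 0], [0, 0, -9, 0, 0, 0], [0, 0, -13, 0, 0, 0], [0, 0, -16, 0, 0, 0], [0, 0, -18, 0, 0, 0], [0, 0, -19, 0, 0, 0]]]'

```text
clock: 4.32
tool_pos: [0.5088, -0.3361, 0.238]
orientation: [-180.0, -0.2, -25.5]
force: [0.2, -0.5, -0.3]
opening: 0.0004
gripper_force: 0.0
```

```bash
python3 - <<'E'
from h import *
s=load('s0');t=load('t0')
hole=np.array([.4945,.0537]);y=np.radians(-19.7);x=np.array([np.cos(y),np.sin(y)])
hg=hole+.135*x
print(hg)
for th in (1.5,1.6,1.7,1.8,1.9):
    d=.166; P=[*(hg-d*np.cos(th)*x),.049+d*np.sin(th)]
    print(th,np.round(P,3),proj(t,[P])[0].round(1),proj(s,[P])[0].round(1))
print(mv([*(hg+.10*x),.25],-19.7))
E
```

```text
[0.62159852 0.00819214]
1.5 [0.611 0.012 0.215] [256.7 167.6] [246.4 138.6]
1.6 [0.626 0.007 0.215] [259.3 160.6] [238.4 139.7]
1.7 [0.642 0.001 0.214] [261.8 153.9] [230.3 141.6]
1.8 [ 0.657 -0.005  0.211] [264.3 147.5] [222.2 144.2]
1.9 [ 0.672 -0.01   0.206] [266.7 141.5] [214.4 147.4]
([5.32, -36.94, -1.17], [-0.0, -0.24, -5.78])
```

send_rows --plan '[[[1.5, -3.6, -0.5, 0, 0, 0], [3, -7.4, -1, 0, 0, -1], [4, -11.2, -1, 0, 0, -2], [4.8, -15.2, -1, 0, 0, -3], [5.3, -19.2, -1, 0, 0, -4], [5.3, -23.2, -1, 0, 0, -5], [5.3, -27.2, -1, 0, 0, -5.7], [5.3, -31.2, -1, 0, 0, -5.7]]]'

```text
clock: 4.98
tool_pos: [0.6902, -0.0749, 0.2428]
orientation: [180.0, 0.1, -19.8]
force: [0.7, -0.9, -0.3]
opening: 0.0002
gripper_force: 0.0
```

send_rows --plan '[[[0, -3.5, 0, 0, 0, 0], [0, -5.7, 0.5, 0, 0, 0], [0, -5.7, 2.5, 0, 0, 0], [0, -5.7, 5, 0, 0, 0], [0, -5.7, 7, 0, 0, 0], [0, -5.7, 8, 0, 0, 0], [0, -5.7, 8, 0, 0, 0], [0, -5.7, 8, 0, 0, 0]]]'

```text
clock: 5.65
tool_pos: [0.7093, -0.0235, 0.164]
orientation: [179.9, 0.1, -19.8]
force: [-0.0, -0.8, 1.0]
opening: 0.0004
gripper_force: 0.0
```

```bash
python3 - <<'E'
from h import *
hg=np.array([.6216,.0082]);y=np.radians(-19.7);x=np.array([np.cos(y),np.sin(y)])
print(mv([*(hg+.09*x),.168],-19.7))
snap('scene','s2')
E
```

```text
([-0.33, -0.02, -0.4], [0.07, 0.07, -0.09])
```

View pics/s2.png

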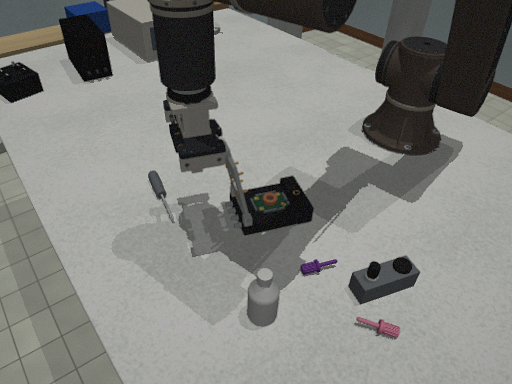

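The pictures show the fingers behind the cover at (215,150). The purple and pink look-alikes have toppled by themselves, well away from the arm's path, so I'll leave them. Pulling the cover forward slowly.

send_rows --plan '[[[-2, 0, 0, 0, 0, 0], [-4, 0, 0, 0, 0, 0], [-5.2, 0, 0, 0, 0, 0], [-6.2, 0, 0, 0, 0, 0], [-7.2, 0, 0, 0, 0, 0], [-8.2, 0, 0, 0, 0, 0], [-9.2, 0, 0, 0, 0, 0], [-10.2, 0, 0, 0, 0, 0]]]'

```text
clock: 6.37
tool_pos: [0.6129, 0.0116, 0.1647]
orientation: [-180.0, -0.0, -19.8]
force: [0.8, -0.1, -0.7]
opening: 0.0006
gripper_force: 0.3
```

send_rows --plan '[[[-1, 0, 0, 0, 0, 0], [-2, 0, 0, 0, 0, 0], [-3, 0, 0, 0, 0, 0], [-4, 0, 0, 0, 0, 0], [-5, 0, 0, 0, 0, 0], [-6, 0, 0, 0, 0, 0], [-7, 0, 0, 0, 0, 0], [-8, 0, 0, 0, 0, 0]]]'

```text
clock: 7.03
tool_pos: [0.5373, 0.0388, 0.1646]
orientation: [-180.0, 0.0, -19.8]
force: [0.5, 0.4, -0.7]
opening: 0.0003
gripper_force: 0.0
```

```bash
python3 - <<'E'
from h import *
snap('scene','s3'); print(mv([.545,.318,.24],-19))
E
```

```text
([-8.59, -26.56, -7.52], [-0.01, 0.04, -0.8])
```

View pics/s3.png

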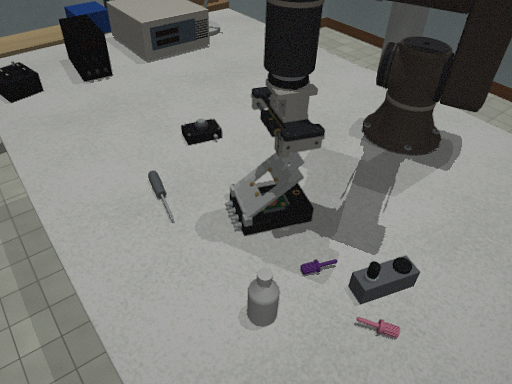

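The cover is at about 0.8 rad and sinking by itself. Next, the pin.

send_rows --plan '[[[0, 0, -3, 0, 0, 0], [-1, -3, -5, 0, 0, 0], [-2.5, -7, -6, 0, 0, 0], [-4, -11, -6, 0, 0, 0], [-5.5, -15, -6, 0, 0, 0], [-7, -19, -6, 0, 0, 0], [-8, -22.5, -6, 0, 0, 0], [-8.6, -25.5, -6, 0, 0, 0]]]' --fingers 0.55

```text
clock: 7.75
tool_pos: [0.5429, 0.3108, 0.2247]
orientation: [-180.0, -0.0, -19.7]
force: [1.0, -0.8, -0.4]
opening: 0.0459
gripper_force: 0.0
```

send_rows --plan '[[[0, -0.5, 2, 0, 0, 0], [0, -1, 4.5, 0, 0, 0], [0, -1, 6, 0, 0, 0], [0, -1, 6, 0, 0, 0]]]'

```text
clock: 8.08
tool_pos: [0.5449, 0.3161, 0.1604]
orientation: [179.7, 0.2, -19.8]
force: [-0.1, -1.2, -0.5]
opening: 0.0484
gripper_force: 0.0
```

```bash
python3 - <<'E'
from h import *
w=snap('wrist','w2');s=snap('scene','s4'); print(mv([.545,.318,.14],-19.7),proj(w,[[.545,.318,.081],[.545,.318,.051],[.4772,.336,.055]]))
i=np.hstack([w['img'][130:384,100:420],s['img'][130:384,190:430]])[:,:,::-1]
cv2.imwrite('pics/c4.png',cv2.resize(i,None,fx=1.4,fy=1.4))
E
```

```text
([-0.22, -0.05, 2.46], [0.07, 0.0, -0.07]) [[252.66626731 197.4525293 ]
 [252.72804817 188.41995086]
 [258.90262267 258.10302857]]
```

View pics/c4.png

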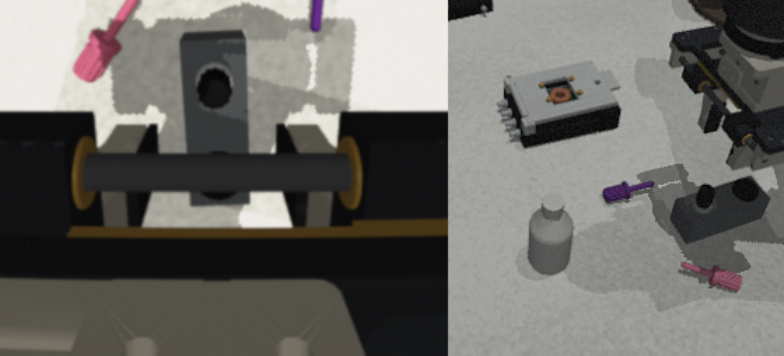

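The wrist view shows the pin knob at (253,193), as predicted (mid-knob 193), and the scene view shows the cover resting shut. Descend and grip.

send_rows --plan '[[[-0.1, -0.1, 3, 0, 0, 0], [-0.1, -0.1, 6, 0, 0, 0], [-0.1, -0.1, 8, 0, 0, 0], [-0.1, -0.1, 9.3, 0, 0, 0], [-0.1, -0.1, 10, 0, 0, 0], [-0.1, -0.1, 10.2, 0, 0, 0], [-0.1, -0.1, 10.2, 0, 0, 0]]]'

```text
clock: 8.77
tool_pos: [0.5471, 0.3185, 0.0636]
orientation: [-179.9, -0.0, -19.8]
force: [0.0, -0.6, -1.0]
opening: 0.0483
gripper_force: 0.0
```

send_rows --plan '[[[0, 0, 0, 0, 0, 0], [0, 0, 0, 0, 0, 0], [0, 0, 0, 0, 0, 0], [0, 0, 0, 0, 0, 0], [0, 0, 0, 0, 0, 0], [0, 0, 0, 0, 0, 0]]]' --fingers 0

```text
clock: 9.27
tool_pos: [0.5466, 0.3182, 0.063]
orientation: [-180.0, -0.0, -19.8]
force: [-1.2, -0.8, 2.9]
opening: 0.0192
gripper_force: 30.0
```

The grip is too high on the knob, so I'll regrip about 9 mm lower.

send_rows --plan '[[[0, 0, 0, 0, 0, 0], [0, 0, 0, 0, 0, 0], [0, 0, 0.4, 0, 0, 0], [0, 0, 0.8, 0, 0, 0], [0, 0, 0.9, 0, 0, 0], [0, 0, 0.9, 0, 0, 0]]]' --fingers 0.5

```text
clock: 9.77
tool_pos: [0.5461, 0.3178, 0.0527]
orientation: [179.9, 0.0, -19.8]
force: [-0.3, -0.9, 0.0]
opening: 0.0432
gripper_force: 0.0
```

send_rows --plan '[[[0, 0, 0, 0, 0, 0], [0, 0, 0, 0, 0, 0], [0, 0, 0, 0, 0, 0], [0, 0, 0, 0, 0, 0], [0, 0, 0, 0, 0, 0], [0, 0, 0, 0, 0, 0]]]' --fingers 0

```text
clock: 10.27
tool_pos: [0.5465, 0.3181, 0.0537]
orientation: [-180.0, -0.0, -19.8]
force: [-0.6, -0.7, 1.3]
opening: 0.0195
gripper_force: 30.0
```

```bash
python3 - <<'E'
from h import *
s=snap('scene','s5'); o=ctrl.get_obs();print(o['tool_pos'],o['force'])
E
```

```text
[0.54651385 0.31814117 0.05369501] [-0.162106   -1.77448347  0.98001893]
```

send_rows --plan '[[[0, 0, -1.5, 0, 0, 0], [0, 0, -4, 0, 0, 0], [0, 0, -7, 0, 0, 0], [0, 0, -10, 0, 0, 0], [0, 0, -12, 0, 0, 0], [0.5, 2, -12, 0, 0, 0], [1, 5, -12, 0, 0, 0], [1.5, 9, -12, 0, 0, 0]]]'

```text
clock: 10.98
tool_pos: [0.5303, 0.229, 0.1735]
orientation: [-179.9, -0.0, -19.7]
force: [1.2, -0.2, -0.7]
opening: 0.0193
gripper_force: 30.0
```

send_rows --plan '[[[0.4, 4, 0, 0, 0, 0], [0.8, 8, 0, 0, 0, 0], [1.2, 12, 0, 0, 0, 0], [1.8, 15, 1, 0, 0, 0], [2.4, 16.6, 2, 0, 0, 0], [2.4, 17.3, 3, 0, 0, 0], [2.4, 17.3, 3, 0, 0, 0]]]'

```text
clock: 11.57
tool_pos: [0.4923, 0.0555, 0.142]
orientation: [179.9, 0.1, -19.9]
force: [-0.5, 0.6, -1.4]
opening: 0.0194
gripper_force: 30.0
```

```bash
python3 - <<'E'
from h import *
s=snap('scene','s6');t=snap('top','t6');w=snap('wrist','w6')
p=np.array([.4945,.0537,.0575]); o=ctrl.get_obs(); tp=o['tool_pos']
print(tp,mv([.4945,.0537,.13],-19.7))
tip=tp+[0,0,-.0485]
print('hole s',proj(s,[p,tip,tip+[0,0,.04],tip+[0,0,.076]]).round(1).tolist(),'w',proj(w,[p,tip,tip+[0,0,.04]]).round(1).tolist(),'t',proj(t,[p]))
u,v=proj(s,[p])[0].astype(int); A=cv2.resize(s['img'][v-80:v+45,u-60:u+60],(480,500))
u,v=proj(w,[p])[0].astype(int);print(s['img'].shape,u,v); B=cv2.resize(w['img'][max(v-60,0):max(v-60,0)+125,u-40:u+40],(320,500)); print('crop s',proj(s,[p])[0].astype(int))
cv2.imwrite('pics/c6.png',np.hstack([A,B])[:,:,::-1])
E
```

```text
[0.49464744 0.05799084 0.14407137] ([0.13, 0.41, 1.41], [-0.02, -0.03, -0.07])
hole s [[296.3, 187.6], [299.2, 175.7], [301.1, 161.3], [302.8, 147.7]] w [[259.3, 193.2], [254.4, 208.7], [254.3, 229.6]] t [[240.13063113 224.60361703]]
(384, 512, 3) 259 193
crop s [296 187]
```

View pics/c6.png

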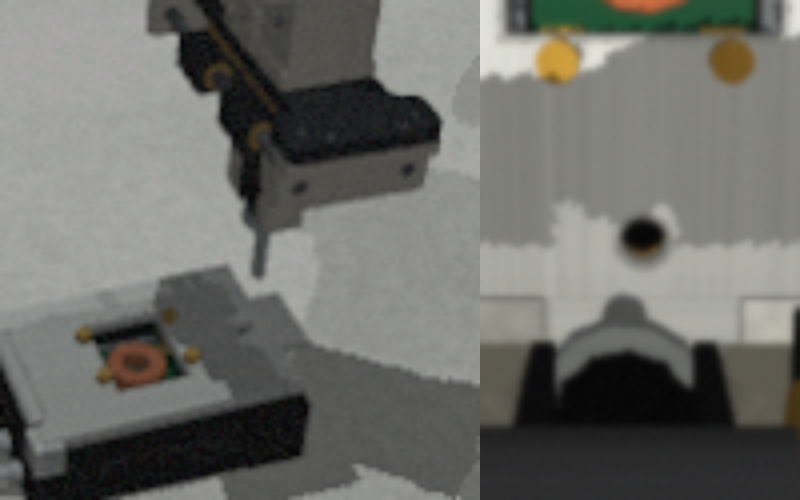

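The wrist view shows the cover hole at about (259.5,191.8) and the shank end at about (255,207). The scene view shows the tip at (300.8,176.3). Both are close to prediction, so I'll refine the offset.

```bash
python3 - <<'E'
from h import *
w=load('w6'); tp=np.array([.49465,.05799,.14407])
h,a=blob(w,(250,183,270,201),lambda i:i.max(2)<75);print('hole',h,a,onz(w,*h,.0577))
g=w['img'].max(2); print(g[198:228:1,255].tolist()); print('row',[g[r,244:268].tolist() for r in (209,211)])
c,s_=np.cos(np.radians(-19.8)),np.sin(np.radians(-19.8)); X=np.array([c,s_,0])
for dx in (0,-.001,-.002,-.003):
  th=np.linspace(0,2*np.pi,60)
  ring=lambda r,z:proj(w,np.c_[tp[0]+dx*c+r*np.cos(th),tp[1]+dx*s_+r*np.sin(th),np.full(60,tp[2]-.0485+z)])
  for z,r in((0,.001),(.006,.004),(.04,.004),(.04,.013)):
    q=ring(r,z);print(dx,z,q.min(0).round(1),q.max(0).round(1))
E
```

```text
hole [259.30882353 191.58823529] [5, 5, 10, 8, 68] [0.4959045  0.05316996 0.0577    ]
[146, 160, 173, 176, 175, 175, 173, 167, 137, 96, 80, 78, 78, 77, 78, 77, 85, 103, 110, 110, 109, 100, 68, 29, 10, 9, 8, 7, 9, 5]
row [[171, 171, 170, 170, 169, 156, 117, 86, 78, 76, 76, 78, 79, 79, 85, 107, 150, 167, 170, 170, 170, 171, 171, 171], [171, 171, 170, 169, 161, 130, 90, 74, 72, 75, 77, 77, 79, 79, 77, 85, 120, 155, 167, 171, 171, 171, 170, 171]]
0 0 [253.1 207.4] [255.8 210. ]
0 0.006 [248.8 206. ] [260.  216.6]
0 0.04 [247.7 223.4] [261.  235.8]
0 0.04 [232.7 209.1] [276.  249.4]
-0.001 0 [253.1 208.7] [255.8 211.3]
-0.001 0.006 [248.8 207.3] [260.  217.9]
-0.001 0.04 [247.7 225. ] [261.  237.3]
-0.001 0.04 [232.8 210.7] [275.9 250.9]
-0.002 0 [253.1 210. ] [255.8 212.6]
-0.002 0.006 [248.8 208.7] [260.  219.3]
-0.002 0.04 [247.7 226.5] [261.  238.8]
-0.002 0.04 [232.8 212.3] [275.9 252.3]
-0.003 0 [253.1 211.3] [255.8 213.8]
-0.003 0.006 [248.8 210. ] [260.  220.6]
-0.003 0.04 [247.7 228.1] [261.  240.4]
-0.003 0.04 [232.8 213.9] [275.9 253.8]
```

send_rows --plan '[[[0.2, 0.2, 1, 0, 0, 0], [0.34, 0.41, 2, 0, 0, 0], [0.34, 0.41, 2.6, 0, 0, 0], [0.34, 0.41, 2.6, 0, 0, 0], [0.34, 0.41, 2.6, 0, 0, 0], [0.34, 0.41, 2.6, 0, 0, 0]]]'

```text
clock: 12.22
tool_pos: [0.4961, 0.0527, 0.1175]
orientation: [180.0, 0.0, -19.8]
force: [0.4, -0.0, -0.7]
opening: 0.0192
gripper_force: 30.0
```

```bash
python3 - <<'E'
from h import *
w=snap('wrist','w7');tp=ctrl.get_obs()['tool_pos'];s=snap('scene','s7');print(tp,ctrl.get_obs()['tool_pos'])
p=np.array([.4950,.0535,.0577]);tip=tp-[0,0,.0485]
print(proj(w,[p,tip]).round(1).tolist(),proj(s,[p,tip]).round(1).tolist())
A=cv2.resize(s['img'][140:210,265:335],(490,490),interpolation=3);B=cv2.resize(w['img'][170:240,237:277],(280,490),interpolation=3)
cv2.imwrite('pics/c7.png',np.hstack([A,B])[:,:,::-1])
E
```

```text
[0.49618014 0.05272783 0.11773197] [0.49620631 0.05268699 0.1178355 ]
[[254.8, 205.8], [255.3, 208.9]] [[296.1, 187.6], [296.0, 183.8]]
```

View pics/c7.png

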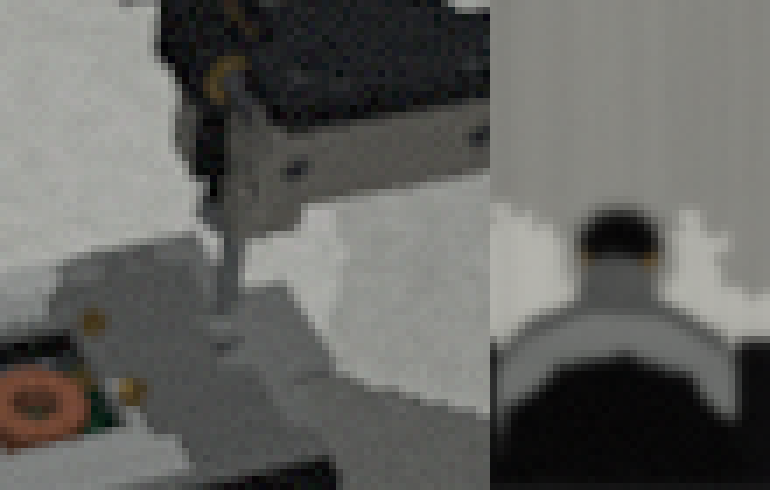

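The wrist view shows the hole centre at u=255.7 and the shank at u=255.1. The scene view shows the tip directly above the hole. A small correction, then descend in stages while watching the force.

send_rows --plan '[[[-0.04, 0.04, 0.3, 0, 0, 0], [-0.04, 0.04, 0.7, 0, 0, 0], [-0.04, 0.04, 1.1, 0, 0, 0], [-0.04, 0.04, 1.4, 0, 0, 0], [-0.04, 0.04, 1.7, 0, 0, 0], [-0.04, 0.04, 1.9, 0, 0, 0], [-0.04, 0.04, 1.9, 0, 0, 0]]]'

```text
clock: 12.9
tool_pos: [0.4952, 0.0521, 0.098]
orientation: [180.0, 0.0, -19.8]
force: [-0.6, -0.3, -1.0]
opening: 0.0195
gripper_force: 30.0
```

Free so far, with the tip about 8 mm into the cover hole. I'll continue.

send_rows --plan '[[[0, 0, 0.3, 0, 0, 0], [0, 0, 0.6, 0, 0, 0], [0, 0, 0.9, 0, 0, 0], [0, 0, 1.2, 0, 0, 0], [0, 0, 1.4, 0, 0, 0], [0, 0, 1.4, 0, 0, 0]]]'

```text
clock: 13.4
tool_pos: [0.4951, 0.0521, 0.084]
orientation: [180.0, 0.0, -19.8]
force: [0.4, -0.3, -0.6]
opening: 0.0194
gripper_force: 30.0
```

send_rows --plan '[[[0, 0, 0.4, 0, 0, 0], [0, 0, 0.8, 0, 0, 0], [0, 0, 1.2, 0, 0, 0], [0, 0, 1.5, 0, 0, 0], [0, 0, 1.7, 0, 0, 0], [0, 0, 1.7, 0, 0, 0]]]'

```text
clock: 13.9
tool_pos: [0.4952, 0.0521, 0.067]
orientation: [180.0, 0.0, -19.8]
force: [-0.4, -1.0, -0.2]
opening: 0.0194
gripper_force: 30.0
```

send_rows --plan '[[[0, 0, 0.15, 0, 0, 0], [0, 0, 0.3, 0, 0, 0], [0, 0, 0.4, 0, 0, 0], [0, 0, 0.5, 0, 0, 0], [0, 0, 0.55, 0, 0, 0], [0, 0, 0.6, 0, 0, 0], [0, 0, 0.6, 0, 0, 0]]]'

```text
clock: 14.48
tool_pos: [0.4954, 0.0523, 0.0617]
orientation: [-180.0, 0.0, -19.8]
force: [-2.2, 0.1, 4.7]
opening: 0.0191
gripper_force: 30.0
```

send_rows --plan '[[[0, 0, 0.05, 0, 0, 0], [0, 0, 0.1, 0, 0, 0], [0, 0, 0.1, 0, 0, 0], [0, 0, 0.1, 0, 0, 0]]]'

```text
clock: 14.82
tool_pos: [0.4954, 0.0523, 0.0615]
orientation: [-180.0, -0.0, -19.8]
force: [-6.0, 1.3, 14.0]
opening: 0.019
gripper_force: 30.0
```

send_rows --plan '[[[0, 0, 0.05, 0, 0, 0], [0, 0, 0.05, 0, 0, 0], [0, 0, 0.05, 0, 0, 0], [0, 0, 0.05, 0, 0, 0]]]'

```text
clock: 15.15
tool_pos: [0.4955, 0.0523, 0.0615]
orientation: [-180.0, -0.0, -19.8]
force: [-8.2, 0.2, 19.0]
opening: 0.0192
gripper_force: 30.0
```

The TCP stopped at 0.0615, the predicted fully shut height, and the force is now rising without motion. One last look.

```bash
python3 - <<'E'
from h import *
s=snap('scene','s9');o=ctrl.get_obs();print(o['force'],o['tool_pos'],o['clock'])
cv2.imwrite('pics/c9.png',cv2.resize(s['img'][110:310,150:430],None,fx=2.7,fy=2.7)[:,:,::-1])
E
```

```text
[-7.86995849  1.86255995 17.74249091] [0.49548298 0.05233002 0.06146626] 15.2
```

View pics/c9.png

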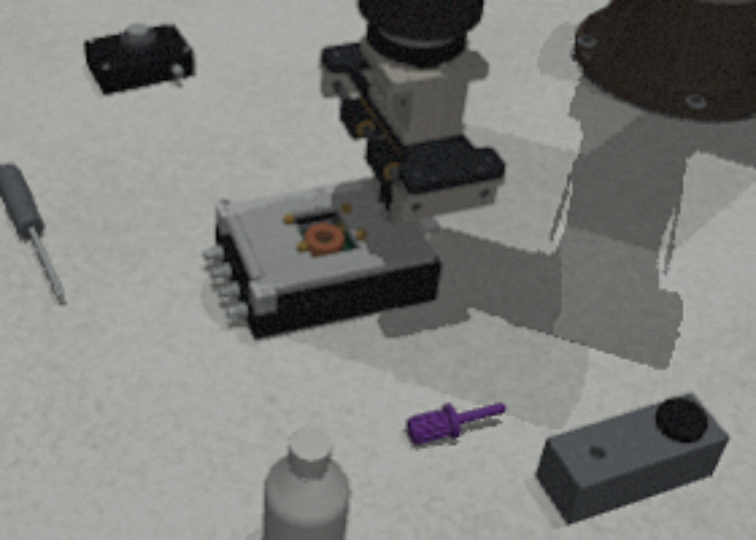

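The picture shows the cover flat and shut under the gripped pin, at (400,200) in the crop. The plug is still in its stand at (682,418), and the bottle and screwdriver haven't moved.

```bash
python3 -c "
from plant import ctrl
print(ctrl.close_job())"
```

```text
the job is handed in; nothing more can be done
None
```

The job is handed in: I pressed and released the zero button, shut the cover and pushed the pin home, and the arm is still gripping it and pressing down with about 18 N; both look-alikes toppled early on, away from the arm's path, and I left them alone.

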